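# Snap the hoist hook onto the lifting eye of a casting mould

### The job

Take the snap hook from its slotted wooden holder and press its sprung gate over the steel lifting eye on the casting mould, until the eye is inside and the gate has sprung shut behind it. Then tug the hook along its back, with about 10 N, so that the eye bears in the hook's bend, and leave the hook clipped to the eye. Never load the eye with more than 16 N, and leave the mug, the jar and the screwdriver where they are.

Things in the scene. Friction and masses are not known exactly. Their poses are not given: they have to be found in the camera images.
- hook_grip (a point): Centre of the black rubber grip of the steel snap hook (0.24 kg, varies): grasp here. The hook stands in the holder, back up, gate down. Hook axes (all hook numbers in mm from here): x along its back to the bend, y across, z up. Grip 60 long (x), 16 thick (y), 38 high (z). Below it a 10 mm round back bar, underside at z = -28; lowest point of the hook z = -58; tail loop ends at x = -78.
- hook: The whole snap hook with its gate, about 120 mm long; origin and axes as hook_grip. It goes on the eye either way round, its x along the eye's x. With the gate shut, the eye's bar centre is outside when below z = -60 and inside when between z = -45 and -33.
- hook_nose (a point): Tip of the hook's nose, a rigid 10 mm round bar pointing to -x under the back (here x = 12, z = -53; top at z = -48). The eye's bar must enter behind it, its centre at x = -2 to 6. To find the bar: press the gate on it a little (bar centre z = -52) behind the mouth and draw the hook to its -x until the nose stops against the bar, whose centre is then at x = 7.
- hook_mouth (a point): Where the eye's bar centre should be when pressed in (x = 2, z = -41; z -43 to -39 will do). Pressing straight on only drives the gate to its rigid stop. From here draw the hook to its own -x, still pressed down: the bar slides off the gate's tip and over the nose (centre above z = -43), and the gate springs shut.
- hook_bend (a point): Where the eye's bar centre lies when seated in the bend (x = 28, z = -38; any z from -43 to -33): the bend is an upright bar joining back and nose, inner face at x = 33, outer at x = 43. The tug pulls the hook to its own -x, so that this face bears on the eye.
- gate_hinge (a point): Hinge of the sprung wire gate (x = -42, z = -53). The gate is 11 wide, 5 thick, 52 long; shut, it runs along +x to x = 10.5, just short of the nose. It opens only inwards, its tip rising to the back. About 3 N at its tip starts it, about 6 N holds it well open, plus friction; this push is gone once it snaps shut.
- eye: The lifting eye: a rigid, fixed bow of 10 mm round bar bolted on a dark 44 x 90 mm steel plate; level top bar along y, straight for 34 mm; 40 mm clear between its legs. Origin: over the plate's centre at bar height, 45 mm above the mould's top. The bow is bolted in slots and stands up to 5 mm off this point along x, either way: not measured, find it by feel.
- mould: Fixed plywood mould with a plaster face, 150 x 150 mm, with two wooden battens (170 long) on its sides that bring its y width to 174 mm, 70 mm high; origin at the centre of its underside; the eye stands at the centre of its top.
- holder: Fixed wooden holder: base 130 x 70 x 8 mm, with two walls (110 long in x, 12 thick, up to 36 mm above the table) that leave a 13 mm slot along x, in which the hook's lower half stands. Origin at the centre of its underside. Lift the hook straight up, 40 mm clears it.
- mug: White mug, 80 mm across, 90 high, beyond the work; bystander; origin at the centre of its underside.
- jar: Jar with a white lid, 72 mm across, 100 high; bystander; origin at the centre of its underside.
- screwdriver: Screwdriver with a black handle lying on the table; bystander.
- gate (a joint): Opening angle of the gate in rad: 0 shut, growing as its tip swings in; rigid stop at 0.45.
Things that resemble listed ones, but are neither listed nor needed, are in the scene too. Of the things like the hook, leave any that is orange; of the rest the larger one is meant.

How it is judged (in metres and radians):
On the way, in this order (a step that is already met when the one before it is completed fails the run):
1. the eye presses the hook's gate open (value of joint gate above 0.15 rad and contact force between gate and eye above 1 N), for 0.1 s.
2. with the gate shut behind it, the eye bears in the hook's bend under a tug of over 7 N (x of eye in the frame of hook_grip between 0.018 and 0.04 m and y of eye in the frame of hook_grip between -0.03 and 0.03 m and z of eye in the frame of hook_grip between -0.053 and -0.02 m and value of joint gate below 0.05 rad and contact force between hook and eye above 7 N), for 0.3 s.
At the end, for the whole second after the job is handed in: The eye's bar passes through the closed hook (the eye's origin, in the hook's axes, at x -46 to 42 mm, y within 30 mm, z -53 to -20 mm), the gate is shut (under 0.05 rad) and the hook is at rest (under 0.03 m/s and 0.3 rad/s) (x of eye in the frame of hook_grip between -0.046 and 0.042 m and y of eye in the frame of hook_grip between -0.03 and 0.03 m and z of eye in the frame of hook_grip between -0.053 and -0.02 m and value of joint gate below 0.05 rad and linear speed of hook below 0.03 m/s and angular speed of hook below 0.3 rad/s); the robot touches nothing.
It fails at once if the hook loads the eye with more than 16 N (contact force between hook and eye above 16 N).
It fails at once if the gripper or arm pushes on the eye with more than 16 N (contact force between any of the fingers, the arm and eye above 16 N).
It fails at once if the mug is moved by more than 30 mm (distance of mug from where it was at the start of the episode above 0.03 m).
It fails at once if the jar is moved by more than 30 mm (distance of jar from where it was at the start of the episode above 0.03 m).
It fails at once if the screwdriver is moved by more than 30 mm (distance of screwdriver from where it was at the start of the episode above 0.03 m).
It also fails if it takes over 72 s, if anything falls off the work surface, if the arm or the gripper's body presses on something with over 40 N, if the wrist force passes 120 N, or if a joint passes its speed limit or range.

### The arm

A 6-joint arm with a two-finger parallel gripper is mounted at the origin on the work surface. World frame = base frame: x ahead of the robot, y to its left, z up, the work surface at z = 0. Lengths are in mm, angles in rad, forces in N, time in s.
With the tool pointing down it reaches from about 250 to 775 mm from the base axis. Payload 4 kg.
Tool frame: the origin (TCP) lies midway between the tips of the shut fingers; the grasp point (between the pads) lies 19 mm behind it (arm.hold_point_z is the distance from the TCP to the grasp point, in mm); z points along the fingers, y is the line along which they close (so a half turn about z gives the same grasp; the last joint's range is limited). The gripper opens to 85 mm and grips with 20 to 120 N. Pads are 22 mm wide; open, the fingers measure 114 mm over their backs; the gripper's body (76 mm by 85 mm) begins 54 mm behind the grasp point. The pads swing forward as they close: fully open they stand 13 mm farther back than shut.
Start: joints at [-1.378, 0.087, 1.371, -0, 1.684, -0.103], TCP at [160.325, -526.131, 231.341] pointing down, gripper open.
Joint ranges: [-3.1, 3.1], [-0.76, 2.03], [0.27, 2.55], [-1.08, 4.22], [0.17, 2.65], [-2.57, 2.57]. Speed limits (rad/s): [2.79, 2.79, 3.14, 3.14, 3.14, 3.14].

### API

Orientations are given as a unit quaternion [x, y, z, w].
In Python, from station import arm, monitor, eyes, job gives the robot as it stands. Calls block until the motion is done:
- arm.move_ptp(position, orientation): joint-space move of the TCP to a pose.
- arm.line_to(position, frame=None, max_speed=150, contact_N=None): straight line of the TCP; frame=None keeps the orientation; max_speed is the mean speed in mm/s. With contact_N (N) it stops when the force on the tool has changed by that much, and returns True; else False.
- arm.move_j(angles): joint-space move.
- arm.command_gripper(opening, grasp_force=None): finger opening in mm; grasp_force is the grip in N (None keeps the last); returns when the fingers have stopped.
- arm.pause(seconds).
- arm.inverse_kinematics(position, orientation): joint angles nearest the present ones, or None.
- monitor.observe(): the state.
- eyes.read_camera(name): name is "scene" or "top" or "wrist"; returns the picture (480x640x3 uint8, red, green, blue); there is no depth.
- eyes.camera_params(name): a dict with "intrinsics" (3x3 intrinsics, pixels), "k1" (the pictures are not rectified: a ray, as slopes to the right and down, at radius r is drawn at 1 + k1 r^2 times it, then the intrinsics apply), "cam_to_world" (4x4, takes a point from camera to world coordinates); the wrist camera has in their place "tool_from_camera" (4x4, takes a point from camera to tool coordinates, whose origin is the TCP and whose axes are the flange's). Camera axes: x right, y down, z forward; pixel columns grow to the right and rows downward; lengths in mm; the calibration is good to about 2 mm. A picture is of the moment at which its call begins: read the wrist's pose just before it. camera_params takes no time and is no camera call.
A pose or a line that the arm cannot do raises arm.IKError and nothing moves.
- job.sign_off(): hands the job in; it is judged then, once.
The state is a dict: "t": time; "qpos": joint angles; "dq": joint speeds; "effort": joint torques, N m; "ee_pos": TCP position; "eef_rot": TCP orientation; "wrist_force": force on the tool from outside, world axes, zero at the start; "torque": the same for the moment, N m; "gripper_width": finger opening in mm; "finger_force": force on a finger pad.
Only numpy, scipy, OpenCV 4.12 (cv2) and the standard library are available. Lean on these libraries where they do the work, as an engineer would, in place of code of your own. Each camera call takes 0.05 s, during which the arm holds its last target. There are 200 camera calls.

## Working session

There is one attempt and no reset: what is moved stays moved. The work goes in short steps, each a Python script; the robot and the scene stay as the last script left them, time stands still between calls to the robot, and variables do not carry over. Pictures are saved under pics/ and viewed, at most 10 in all, crops included, and the job is handed in when it is done.

```bash
ls; mkdir -p pics; python3 - <<'E'
from station import arm, monitor, eyes, job
import cv2,numpy as np
np.set_printoptions(precision=4,suppress=True)
a=eyes.read_camera("scene");b=eyes.read_camera("top")
cv2.imwrite("pics/scene.png",a[:,:,::-1]);cv2.imwrite("pics/top.png",b[:,:,::-1])
for n in("scene","top","wrist"):print(n,eyes.camera_params(n))
print(monitor.observe(),arm.hold_point_z)
E
```

```text
pics
scene {'intrinsics': array([[598.3185,   0.    , 314.2775],
       [  0.    , 598.3185, 236.9177],
       [  0.    ,   0.    ,   1.    ]]), 'k1': -0.19975664476971566, 'cam_to_world': array([[   0.8371,    0.3821,   -0.3914, 1018.4545],
       [   0.5468,   -0.6042,    0.5796, -708.0687],
       [  -0.0151,   -0.6992,   -0.7147,  962.9144],
       [   0.    ,    0.    ,    0.    ,    1.    ]])}
top {'intrinsics': array([[497.4757,   0.    , 318.8363],
       [  0.    , 497.4757, 240.6484],
       [  0.    ,   0.    ,   1.    ]]), 'k1': -0.09617720410407542, 'cam_to_world': array([[  -0.0123,   -0.9962,    0.0859,  442.9046],
       [  -0.9995,    0.0146,    0.0262,  -18.4121],
       [  -0.0274,   -0.0855,   -0.996 , 1076.3694],
       [   0.    ,    0.    ,    0.    ,    1.    ]])}
wrist {'intrinsics': array([[349.5604,   0.    , 322.6219],
       [  0.    , 349.5604, 238.7912],
       [  0.    ,   0.    ,   1.    ]]), 'k1': -0.023308768350428295, 'tool_from_camera': array([[  -0.0009,   -0.9643,   -0.2649,   66.7182],
       [   1.    ,   -0.0011,    0.0004,   -1.651 ],
       [  -0.0006,   -0.2649,    0.9643, -142.153 ],
       [   0.    ,    0.    ,    0.    ,    1.    ]])}
{'t': 0.1, 'qpos': array([-1.3781,  0.0879,  1.3721,  0.    ,  1.6836, -0.1031]), 'dq': array([ 0.0013, -0.0012, -0.0036, -0.0002,  0.002 ,  0.0019]), 'effort': array([  0.0034, -35.3014, -31.4219,   0.0001,   0.0079,   0.    ]), 'ee_pos': array([ 160.2271, -525.6625,  230.2025]), 'eef_rot': array([ 0.9891,  0.1473, -0.    , -0.0011]), 'wrist_force': array([-0.2965,  0.3967, -0.3687]), 'torque': array([ 0.0247,  0.083 , -0.0083]), 'finger_force': 0.0, 'gripper_width': 85.12488289225465} 18.700000000000003
```

View pics/scene.png

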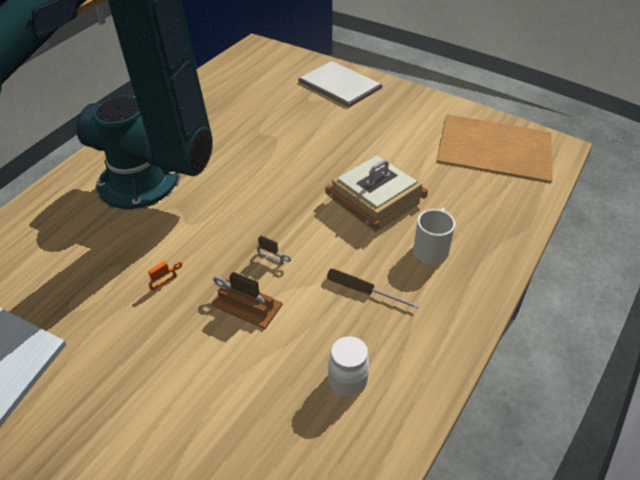

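View pics/top.png

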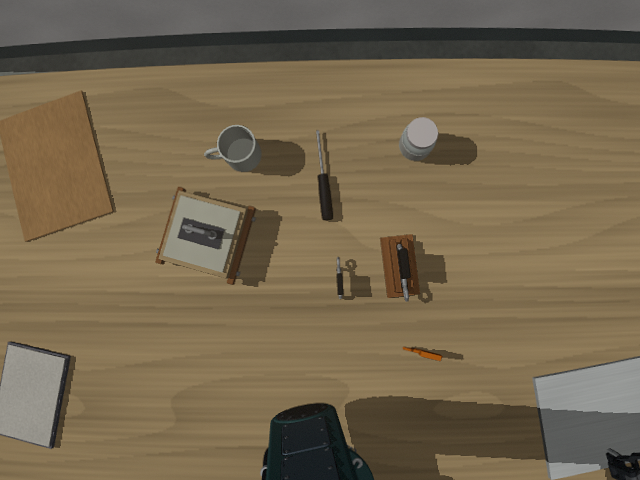

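Candidates for the hook are the orange one at scene (165,272), a small steel one at (270,250) and a larger steel one in the wooden holder at (240,292). The last fits, because it isn't orange, is the larger, and stands in the slotted holder. I'll confirm it in an enlarged crop and measure it.

```bash
cat > h.py <<'E'
import numpy as np,cv2
from station import arm, monitor, eyes, job
from scipy.spatial.transform import Rotation as R
np.set_printoptions(precision=3,suppress=True)
def ray(name,uv,T=None,P=None):
    P=P or eyes.camera_params(name)
    K=P["intrinsics"]; k=P["k1"]
    uv=np.atleast_2d(np.array(uv,float))
    s=cv2.undistortPoints(uv[:,None,:],K,np.array([k,0,0,0,0.]))[:,0]
    T=P["cam_to_world"] if T is None else T
    d=np.c_[s,np.ones(len(s))]@T[:3,:3].T
    return T[:3,3],d
def onplane(name,uv,z,T=None):
    o,d=ray(name,uv,T); return o+d*((z-o[2])/d[:,2])[:,None]
def wristT():
    s=monitor.observe();T=np.eye(4);T[:3,:3]=R.from_quat(s["eef_rot"]).as_matrix();T[:3,3]=s["ee_pos"]
    return T@eyes.camera_params("wrist")["tool_from_camera"]
E
python3 - <<'E'
from h import *
a=cv2.imread("pics/scene.png");b=cv2.imread("pics/top.png")
c=np.hstack([cv2.resize(a[225:345,190:310],(400,400),interpolation=cv2.INTER_CUBIC),cv2.resize(b[220:310,330:420][:, :],(400,400),interpolation=cv2.INTER_CUBIC)])
cv2.imwrite("pics/crop1.png",c)
# black grip in top
def comps(img,mask,x0,y0,mn=20):
    n,l,s,ce=cv2.connectedComponentsWithStats(mask.astype(np.uint8))
    for i in range(1,n):
        if s[i,4]>mn:
            pts=np.argwhere(l==i)[:,::-1].astype(np.float32)+[x0,y0]
            print(s[i,4],ce[i]+[x0,y0],cv2.minAreaRect(pts.astype(np.float32)))
for nm,im,(x0,y0,x1,y1) in(("top",b,(370,225,450,310)),("scene",a,(205,255,290,330))):
    r=im[y0:y1,x0:x1]; print(nm,"grip");comps(im,r.max(2)<50,x0,y0)
x0,y0,x1,y1=150,180,265,290
r=b[y0:y1,x0:x1].astype(int)
print("plaster");comps(b,(r.min(2)>140)&(r.max(2)-r.min(2)<50),x0,y0,200)
print("plate");comps(b,(r.max(2)<115)&(r.max(2)-r.min(2)<14),x0,y0,100)
print("scene mould"); x0,y0,x1,y1=315,140,440,235
r=a[y0:y1,x0:x1].astype(int)
comps(a,(r.min(2)>140)&(r.max(2)-r.min(2)<50),x0,y0,200)
comps(a,(r.max(2)<100)&(r.max(2)-r.min(2)<14),x0,y0,60)
E
```

```text
top grip
316 [403.649 263.047] ((403.13079833984375, 260.0461730957031), (36.590248107910156, 10.666986465454102), 82.87498474121094)
scene grip
370 [243.776 285.576] ((243.87257385253906, 285.31146240234375), (31.97344398498535, 14.556331634521484), 22.2490234375)
plaster
plate
967 [202.517 233.169] ((205.1802520751953, 234.07046508789062), (52.693389892578125, 21.91706085205078), 15.64224624633789)
scene mould
607 [360.152 172.547] ((361.75439453125, 168.7967529296875), (26.140275955200195, 44.47034454345703), 39.61068344116211)
820 [389.991 186.793] ((389.0794677734375, 187.90533447265625), (32.130611419677734, 45.92205810546875), 39.98688507080078)
459 [376.344 178.364] ((375.4278259277344, 177.33213806152344), (18.325674057006836, 37.132022857666016), 57.2647705078125)
281 [429.986 220.897] ((430.0, 221.5), (19.0, 18.0), 90.0)
```

View pics/crop1.png

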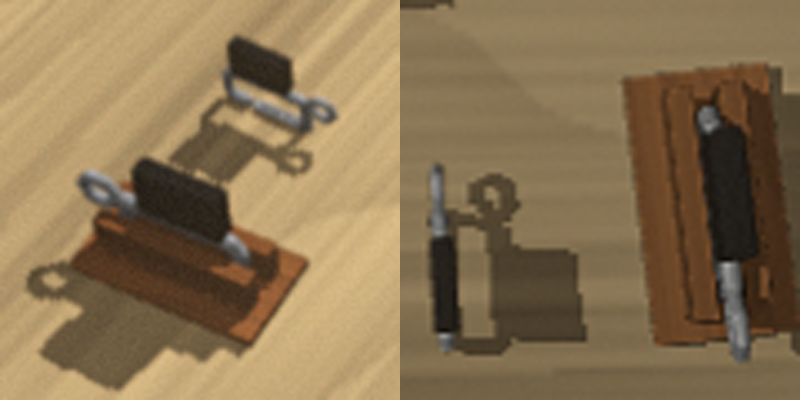

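The crop confirms it: the large hook stands in the holder, with its tail loop nearer the robot (top-picture bottom, ~(409,298)) and its bend towards +x. Next come rough positions, then near views with the wrist camera.

```bash
python3 - <<'E'
from h import *
print("grip top",onplane("top",[(403.1,260)],85),"scene",onplane("scene",[(243.9,285.3)],70))
print("plate",onplane("top",[(204.5,234)],72),onplane("scene",[(376,177.5)],80))
h=onplane("top",[(403.1,260)],85)[0]; m=onplane("top",[(204.5,234)],72)[0]
def q(y): return (R.from_euler("z",y,degrees=True)*R.from_euler("x",180,degrees=True)).as_quat()
s=monitor.observe()
for nm,p,y in(("w_eye",m,-15),("w_hook",h,7)):
    pos=[p[0],p[1],270 if nm=="w_hook" else 260]
    print(nm,pos,[arm.inverse_kinematics(pos,q(y+k)) for k in(0,180)])
    arm.move_ptp(pos,q(y)); arm.pause(0.3)
    T=wristT(); im=eyes.read_camera("wrist"); np.save(f"pics/{nm}.npy",T)
    cv2.imwrite(f"pics/{nm}.png",im[:,:,::-1])
print(monitor.observe()["t"], monitor.observe()["wrist_force"])
c=np.hstack([cv2.resize(cv2.imread(f"pics/{n}.png"),(400,300)) for n in("w_hook","w_eye")])
cv2.imwrite("pics/both.png",c)
E
```

```text
grip top [[ 487.261 -159.629   85.   ]] scene [[ 485.678 -167.537   70.   ]]
plate [[546.658 242.662  72.   ]] [[550.344 243.022  80.   ]]
w_eye [np.float64(546.6580952854966), np.float64(242.6617197354041), 260] [array([ 0.323,  0.192,  1.197, -0.   ,  1.753,  2.156]), array([ 0.323,  0.192,  1.197,  0.   ,  1.753, -0.986])]
w_hook [np.float64(487.2608447390279), np.float64(-159.62863363591492), 270] [array([-0.427, -0.   ,  1.386, -0.   ,  1.756,  1.021]), array([-0.427, -0.   ,  1.386,  0.   ,  1.756, -2.12 ])]
5.325 [-0.132  0.245 -0.515]
```

View pics/both.png

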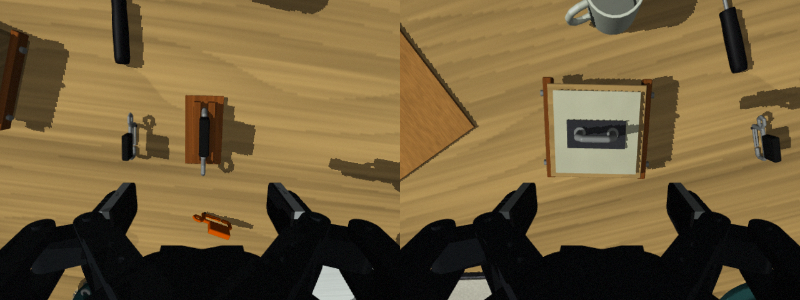

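The wrist views are almost aligned. In full-size pixels the hook's grip is at about (328,216) with its tail below, and the eye bar at about (316,214) on its dark plate. Now the precise measurements.

```bash
python3 - <<'E'
from h import *
def big(mask,x0,y0):
    n,l,s,ce=cv2.connectedComponentsWithStats(mask.astype(np.uint8))
    i=1+np.argmax(s[1:,4]); return np.argwhere(l==i)[:,::-1]+[x0,y0]
def edges(name,pts,z,T):
    w=onplane(name,pts,z,T)[:,:2]
    r=cv2.minAreaRect(w.astype(np.float32)); return r,w.mean(0)
T=np.load("pics/w_hook.npy");a=cv2.imread("pics/w_hook.png");x0,y0=290,150
g=big(a[y0:290,x0:370].max(2)<45,x0,y0)
print("grip",g.min(0),g.max(0),edges("wrist",g,83,T))
# tops of the silver/black line: full hook axis
T=np.load("pics/w_eye.npy");a=cv2.imread("pics/w_eye.png").astype(int);x0,y0,x1,y1=220,115,410,290
r=a[y0:y1,x0:x1]
sat=r.max(2)-r.min(2)
p=big((r.min(2)>140)&(sat<60),x0,y0);print("plaster",edges("wrist",p,70,T))
x0,y0,x1,y1=255,180,370,250;r=a[y0:y1,x0:x1];sat=r.max(2)-r.min(2)
p=big((r.max(2)<100),x0,y0);print("plate",p.min(0),p.max(0),edges("wrist",p,75,T))
p=big((r.max(2)>105)&(r.max(2)<200)&(sat<25)&(np.add.outer(np.arange(y0,y1),np.zeros(x1-x0))>190),x0,y0);print("bar",len(p),p.min(0),p.max(0),edges("wrist",p,115,T))
c=np.hstack([cv2.resize(cv2.imread("pics/w_hook.png")[140:290,270:390],(400,500),interpolation=2),cv2.resize(cv2.imread("pics/w_eye.png")[150:290,260:372],(400,500),interpolation=2)])
cv2.imwrite("pics/crop2.png",c)
E
```

```text
grip [318 173] [335 254] (((487.8985595703125, -161.67312622070312), (78.99219512939453, 16.179996490478516), 5.523152828216553), array([ 484.414, -161.931]))
plaster (((548.5474853515625, 252.12464904785156), (129.1942138671875, 128.53147888183594), 73.7294921875), array([552.99 , 252.462]))
plate [267 191] [369 237] (((548.3046875, 247.9092254638672), (97.4244384765625, 44.384456634521484), 73.92511749267578), array([549.441, 248.03 ]))
bar 371 [279 217] [334 227] (((551.45556640625, 256.3504333496094), (46.484031677246094, 7.296626567840576), 70.62000274658203), array([551.86 , 257.029]))
```

View pics/crop2.png

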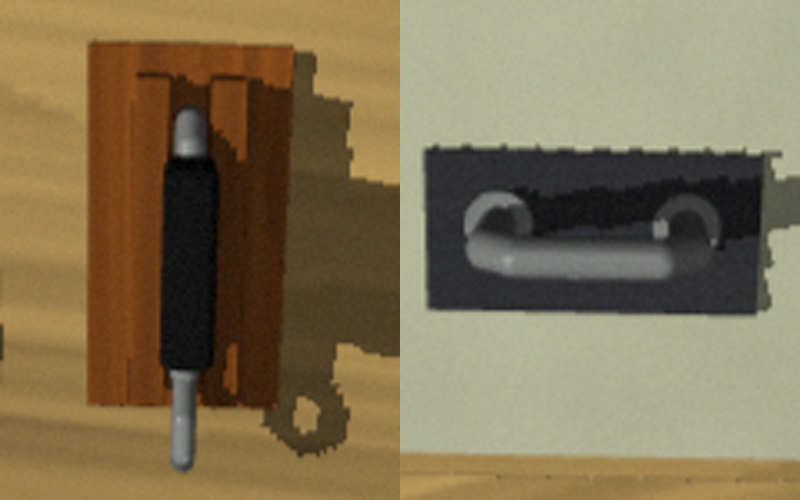

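```bash
python3 - <<'E'
from h import *
T=np.load("pics/w_hook.npy")
f=lambda x,y:(270+x/400*120,140+y/500*150)
print("cam",T[:3,3])
tail=onplane("wrist",[f(162,368),f(212,372)],85,T);print("grip rear top edge",tail,"len",np.linalg.norm(tail[0]-tail[1]))
print("grip front bottom edge",onplane("wrist",[f(164,158),f(215,158)],47,T))
print("tail end z43",onplane("wrist",[f(182,468)],43,T),"bend top",onplane("wrist",[f(190,108)],43,T))
T=np.load("pics/w_eye.npy");g=lambda x,y:(260+(x-400)/400*112,150+y/500*140)
print("cam",T[:3,3])
for z in(70,76):
  p=onplane("wrist",[g(425,149),g(765,155),g(757,315),g(428,309)],z,T)[:,:2]
  print("plate",z,p.mean(0),[np.linalg.norm(p[i]-p[(i+1)%4]) for i in range(4)],np.degrees(np.arctan2(*(p[0]-p[1]))), np.degrees(np.arctan2(*(p[3]-p[2]))))
p=onplane("wrist",[g(497,257),g(680,260),g(466,257),g(720,258)],115,T);print("bar",p,p[2:].mean(0),np.degrees(np.arctan2(*(p[0]-p[1])[:2])))
p=onplane("wrist",[g(497,215),g(688,218)],76,T);print("legs",p,p.mean(0))
E
```

```text
cam [ 553.248 -149.305  412.132]
grip rear top edge [[ 451.936 -158.      85.   ]
 [ 452.505 -172.743   85.   ]] len 14.753967221911893
grip front bottom edge [[ 508.431 -151.454   47.   ]
 [ 510.376 -167.273   47.   ]]
tail end z43 [[ 404.449 -170.092   43.   ]] bend top [[ 524.411 -157.678   43.   ]]
cam [610.744 226.538 402.152]
plate 70 [547.556 251.658] [np.float64(90.59440647890678), np.float64(44.218893522681995), np.float64(90.70457111049119), np.float64(44.11145354030101)] 16.11192439208251 16.180045882297836
plate 76 [548.698 251.204] [np.float64(88.95790734019002), np.float64(43.420122561235), np.float64(89.06608195570489), np.float64(43.31462337680678)] 16.111924392082486 16.180045882297836
bar [[556.585 271.774 115.   ]
 [544.661 230.357 115.   ]
 [558.489 278.825 115.   ]
 [542.676 221.14  115.   ]] [550.583 249.982 115.   ] 16.06066300893928
legs [[560.152 274.661  76.   ]
 [546.183 225.988  76.   ]] [553.168 250.325  76.   ]
```

The hook grip is at (481.7,-162.2), yaw 5.8°, and its measured length is 120.6 mm (given 121). The plate measures 90.6 × 44.2 mm (given 90 × 44), centred at (547.7,251.6), with eye yaw -16.1°. Both match the given sizes, so I'll grasp.

```bash
cat >> h.py <<'E'
def q(y): return (R.from_euler("z",y,degrees=True)*R.from_euler("x",180,degrees=True)).as_quat()
E
python3 - <<'E'
from h import *
p=np.array([481.7,-162.2,0])
arm.move_ptp(p+[0,0,150],q(5.8))
print(arm.line_to(p+[0,0,47.3],max_speed=80,contact_N=8))
w0=monitor.observe();print(w0["ee_pos"],w0["wrist_force"])
arm.command_gripper(5,grasp_force=110)
s=monitor.observe();print(s["gripper_width"],s["finger_force"],s["wrist_force"],s["torque"])
arm.line_to(p+[0,0,120],max_speed=60)
s=monitor.observe();print(s["ee_pos"],s["gripper_width"],s["wrist_force"],s["torque"],s["t"])
arm.line_to(p+[0,0,250],max_speed=150)
arm.pause(.3)
T=wristT();np.save("pics/w2.npy",T);im=eyes.read_camera("wrist")
c=[im[:,:,::-1][120:480,180:460],eyes.read_camera("scene")[:,:,::-1][130:330,150:400]]
cv2.imwrite("pics/held.png",np.hstack([cv2.resize(x,(400,500)) for x in c]))
E
```

```text
False
[ 482.232 -162.443   48.042] [-0.008 -0.504 -0.702]
15.055957731031341 107.03348278999329 [-0.69   0.07   1.072] [ 0.109  0.163 -0.011]
[ 481.339 -162.024  119.353] 14.87208031230158 [-0.859 -0.355 -2.142] [-0.06   0.003 -0.017] 9.3083
```

View pics/held.png

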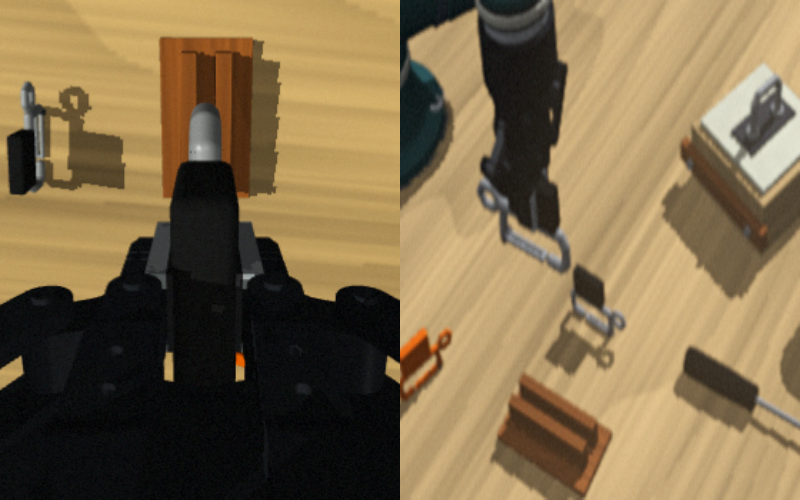

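The hook is held level and aligned in the fingers, and the holder is left empty. Now I'll go over the eye and press lightly to feel its height.

```bash
cat >> h.py <<'E'
ex=np.array([np.cos(np.radians(16.1)),-np.sin(np.radians(16.1)),0]); ey=np.array([-ex[1],ex[0],0])
B=np.array([550,250.3,115.])
def tcp(bx,bz):  # TCP so that the bar (believed at B) is at hook (bx,bz)
    return B-bx*ex+[0,0,-bz-18.7]
def F(n=10,dt=0.02):
    v=[]
    for _ in range(n): v.append(monitor.observe()["wrist_force"]);arm.pause(dt)
    w=np.mean(v,0);return np.array([w@ex,w@ey,w[2]])
def believed():
    d=B-monitor.observe()["ee_pos"]; return d@ex, d[2]-18.7
E
python3 - <<'E'
from h import *
P=onplane("wrist",[(323.5,194)],250+18.7-20,np.load("pics/w2.npy"))[0]; print("bend end rel TCP",P-[481.7,-162.2,0],"expect ~",43*np.array([np.cos(.101),np.sin(.101)]))
t=tcp(-8,0);t[2]=260
arm.move_ptp(t,q(-16.1))
arm.line_to(tcp(-8,-72),max_speed=100); arm.pause(.3)
f0=F();np.save("f0.npy",f0);print("f0",f0,believed())
r=arm.line_to(tcp(-8,-54),max_speed=10,contact_N=2.0)
print(r,believed(),F()-f0,monitor.observe()["t"])
E
```

```text
bend end rel TCP [ 45.644   5.921 248.7  ] expect ~ [42.781  4.336]
f0 [-0.074  0.026 -2.172] (np.float64(-8.001429273224765), np.float64(-72.08400540804952))
True (np.float64(-7.914806465587064), np.float64(-59.98715983703811)) [1.35  0.653 4.477] 15.1
```

Contact came at believed z≈-60.0 (expected -60.5), so the height is right. Now press to z=-52 and draw the hook to -x until the nose stops on the bar.

```bash
python3 - <<'E'
from h import *
f0=np.load("f0.npy")
for z in(-57,-54.5,-52.5):
    r=arm.line_to(tcp(-8,z),max_speed=10,contact_N=6); arm.pause(.1); f=F(5)-f0; print(z,r,believed(),f)
    if abs(f[2])>11: break
for x in np.arange(-6,16,1.5):
    r=arm.line_to(tcp(x,-52.5),max_speed=12,contact_N=5); f=F(4)-f0; print(x,r,believed(),f)
    if r or abs(f[0])>6: break
print(monitor.observe()["t"])
E
```

```text
-57 False (np.float64(-7.996522309808027), np.float64(-57.01508900583876)) [0.665 0.038 5.04 ]
-54.5 False (np.float64(-8.108686710809916), np.float64(-54.674152999587804)) [ 0.874 -0.109  6.14 ]
-52.5 False (np.float64(-8.269658657775121), np.float64(-52.71688995985015)) [ 1.734 -0.095  7.089]
-6.0 False (np.float64(-6.164176100478245), np.float64(-52.55842056290682)) [ 2.556 -0.013  6.741]
-4.5 False (np.float64(-4.178761196161026), np.float64(-52.26123220882211)) [ 1.988 -0.009  6.136]
-3.0 False (np.float64(-2.6111548798552873), np.float64(-52.25011416875246)) [ 1.497 -0.236  5.945]
-1.5 False (np.float64(-1.2635109816076522), np.float64(-52.334135015957614)) [1.492 0.198 5.48 ]
0.0 False (np.float64(0.17278105887239828), np.float64(-52.41240121037883)) [1.697 0.518 5.605]
1.5 False (np.float64(1.7224804500679078), np.float64(-52.37855350224463)) [ 1.436 -0.237  5.086]
3.0 False (np.float64(3.262766404021556), np.float64(-52.35036870437814)) [1.279 0.004 4.54 ]
4.5 False (np.float64(4.718291331852417), np.float64(-52.40684007305829)) [1.41  0.192 4.949]
6.0 False (np.float64(5.709232404114745), np.float64(-52.48063978318926)) [ 3.199 -0.312  3.796]
7.5 False (np.float64(6.014931003901588), np.float64(-52.562117242303614)) [6.749 0.193 2.802]
20.175
```

The nose stops at believed x≈5.5, which is a true x of 7, so the offset is +1.5 mm. Back off, press in to z=-41, then draw on.

```bash
echo 'B=B+1.5*ex' >> h.py; python3 - <<'E'
from h import *
f0=np.load("f0.npy")
arm.line_to(tcp(1.5,-52.5),max_speed=15); print(believed(),F(5)-f0)
for z in(-49,-46,-44,-42.5,-41.3):
    arm.line_to(tcp(1.5,z),max_speed=12,contact_N=5); f=F(4)-f0; print(z,believed(),f)
    if np.linalg.norm(f)>11.5: break
print(monitor.observe()["t"])
E
```

```text
(np.float64(2.4647362906652264), np.float64(-52.0313514631646)) [-4.278 -0.456  4.284]
-49 (np.float64(1.3407401537100063), np.float64(-49.164027602421)) [-3.058 -0.421  4.894]
-46 (np.float64(0.8885231950713173), np.float64(-46.39304356738906)) [-1.63   0.091  6.239]
-44 (np.float64(0.5174636404201209), np.float64(-44.595929041926254)) [ 0.81  -1.287  6.799]
-42.5 (np.float64(0.2842981720062516), np.float64(-43.329917834698975)) [ 0.681 -0.895  8.199]
-41.3 (np.float64(0.12043917786742167), np.float64(-42.349114941373514)) [ 0.866 -0.518  8.384]
22.925
```

```bash
python3 - <<'E'
from h import *
f0=np.load("f0.npy")
for z in(-40.5,-39.8):
    arm.line_to(tcp(2,z),max_speed=12,contact_N=4); f=F(4)-f0; print(z,believed(),f)
    if np.linalg.norm(f)>11.5 or believed()[1]>-41.2: break
zc=z
for x in np.arange(3,24,1.5):
    r=arm.line_to(tcp(x,zc),max_speed=15,contact_N=6); f=F(4)-f0; print(x,r,believed(),f)
    if np.linalg.norm(f)>12 or f[0]>8: break
print(monitor.observe()["t"])
E
```

```text
-40.5 (np.float64(0.6152785462460119), np.float64(-41.644509616205184)) [ 0.665 -0.635  8.649]
-39.8 (np.float64(0.5551213363121551), np.float64(-41.021069302530705)) [ 0.955 -0.154  8.172]
3.0 False (np.float64(1.7759457844710418), np.float64(-40.877568619745844)) [ 0.552 -0.305  7.641]
4.5 False (np.float64(3.5329509901747516), np.float64(-40.63225678814426)) [-0.011  0.041  6.769]
6.0 False (np.float64(4.980816663050787), np.float64(-40.53137421761478)) [0.934 0.083 7.02 ]
7.5 False (np.float64(6.3807401187470365), np.float64(-40.49718839656542)) [1.41  0.218 7.607]
9.0 False (np.float64(10.166601514557694), np.float64(-38.99421238590928)) [-2.442  0.341  5.415]
10.5 False (np.float64(10.646296254456981), np.float64(-38.07593535579268)) [ 0.447 -0.208 -0.486]
12.0 False (np.float64(11.925189658257805), np.float64(-39.5408269720039)) [-0.072 -0.049 -0.375]
13.5 False (np.float64(13.491271849821453), np.float64(-39.8825081460799)) [ 0.036 -0.035  0.028]
15.0 False (np.float64(15.041605626550568), np.float64(-39.822529532676484)) [ 0.385 -0.045  0.081]
16.5 False (np.float64(16.527955253739336), np.float64(-39.80536573743309)) [ 0.341 -0.026 -0.305]
18.0 False (np.float64(18.030443463400893), np.float64(-39.781497587939654)) [ 0.219 -0.03  -0.404]
19.5 False (np.float64(19.518124554704947), np.float64(-39.8282988815926)) [-0.055  0.11  -0.364]
21.0 False (np.float64(21.026202018744637), np.float64(-39.79700917181121)) [-0.344 -0.456  0.258]
22.5 False (np.float64(22.54273985129961), np.float64(-39.809944411200306)) [ 0.174 -0.174 -0.552]
27.9917
```

The gate snapped shut (force gone at x≈10) and the eye is inside. Now the tug.

```bash
python3 - <<'E'
from h import *
f0=np.load("f0.npy"); z=-39
x=24.5
while x<36:
    arm.line_to(tcp(x,z),max_speed=10,contact_N=9); f=F(3)-f0; print(x,believed(),f)
    if f[0]>9: break
    x+=1.0 if f[0]<2 else .5
for _ in range(5):
    arm.pause(.1); print(F(4)-f0)
print(monitor.observe()["t"])
E
```

```text
24.5 (np.float64(24.53696593467715), np.float64(-38.97474695698726)) [ 0.111  0.321 -0.545]
25.5 (np.float64(25.507648870414627), np.float64(-39.04530829016362)) [0.249 0.451 0.172]
26.5 (np.float64(26.536918751987056), np.float64(-38.997032060257354)) [0.053 0.086 0.434]
27.5 (np.float64(27.54153426507851), np.float64(-38.99025859597067)) [-0.188  0.11  -0.324]
28.5 (np.float64(27.997193450209053), np.float64(-39.02670789632806)) [ 2.564  0.052 -1.094]
29.0 (np.float64(28.199945806687825), np.float64(-39.029129927665124)) [ 4.691  0.991 -2.844]
29.5 (np.float64(28.289559308497783), np.float64(-39.011300880080526)) [ 5.864  0.196 -2.702]
30.0 (np.float64(28.3656096525211), np.float64(-38.98856186203609)) [ 7.55   0.5   -3.975]
30.5 (np.float64(28.42772839484606), np.float64(-39.00973349281246)) [ 8.521  0.682 -4.136]
31.0 (np.float64(28.489231615221026), np.float64(-38.971231408898504)) [ 9.626  0.443 -5.024]
[ 9.601  0.817 -4.944]
[ 9.676  0.679 -4.536]
[ 9.519  1.36  -4.764]
[ 9.576  0.663 -4.844]
[ 9.79   0.715 -5.066]
31.9417
```

```bash
python3 - <<'E'
from h import *
f0=np.load("f0.npy")
arm.line_to(tcp(24,-39),max_speed=20);arm.line_to(tcp(5,-37),max_speed=40)
print(arm.line_to(tcp(5,-32),max_speed=8,contact_N=2),believed(),F(4)-f0)
arm.command_gripper(30); arm.pause(.5)
arm.command_gripper(85); arm.pause(.5)
p=monitor.observe()["ee_pos"]; print(monitor.observe()["wrist_force"])
arm.line_to(p+[0,0,130],max_speed=60); arm.pause(1)
s=monitor.observe();print(s["ee_pos"],s["wrist_force"],s["t"])
c=[eyes.read_camera("wrist")[:,:,::-1][60:360,160:480],eyes.read_camera("scene")[:,:,::-1][110:260,290:450]]
cv2.imwrite("pics/end.png",np.hstack([cv2.resize(x,(400,375)) for x in c]))
E
```

```text
True (np.float64(5.128231245127814), np.float64(-32.927752005069195)) [-0.287  0.522  6.728]
[-0.536 -0.693 -0.143]
[545.427 250.937 257.181] [ 0.712  0.581 -0.65 ] 38.85
```

View pics/end.png

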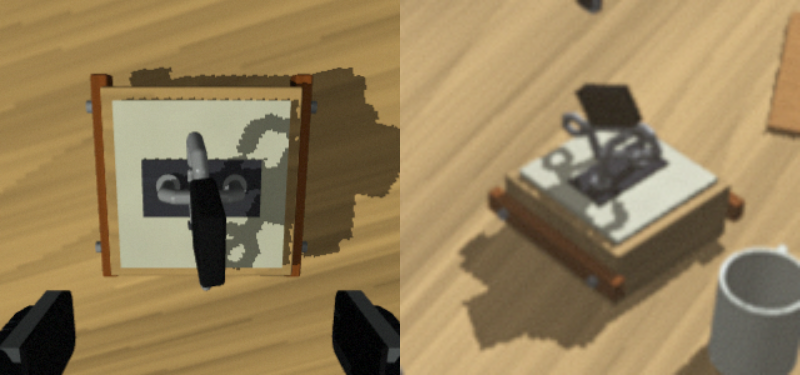

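The hook hangs clipped on the eye, leaning a little (bar crossing at wrist crop (195,185)), and the fingers are clear. I'll check that it's at rest, then hand in.

```bash
python3 - <<'E'
from h import *
g=lambda: eyes.read_camera("wrist")[60:360,160:480].astype(int)
a=g();arm.pause(1);b=g();d=np.abs(a-b).max(2);print((d>40).sum(),monitor.observe()["t"])
if (d>40).sum()<30: print(job.sign_off())
E
```

```text
0 40.05
the job is handed in; nothing more can be done
None
```

The snap hook is clipped on the lifting eye with the gate shut, it was tugged along its back at about 10 N, and the job was handed in at about 40 s with the hook at rest and the gripper clear.

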